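# Feed two blanks into the nests of a hand-indexed dial press

## Task

Feed the dial press: slide the front steel blank along the feed track until it drops fully home into the empty nest in front of it, then turn the dial on by one station anticlockwise as seen from above (loaded nests move on towards the press ram) so that it clicks in, and slide the second blank fully home into the next empty nest. Slide the blanks, never lift them out of the track, keep the blanks already in the dial in their nests, and leave the other things on the bench where they lie.

Things in the scene. Friction and masses are not known exactly. Their poses are not given: they have to be found in the camera images.
- press: Green bench arbor press with dial table and feed track, one fixed unit whose place and yaw vary. Origin: dial axis, on the bench (z 0); the feed track runs from the dial along its -y, the ram is at its +y. Aluminium dial: 228 mm across, top 70 mm above the bench, six round blind nests 39.5 mm wide, 8 mm deep, on a circle of 85 mm radius. A detent block, 66 mm high, is at x -118 to -178 mm.
- load_point (a point): fixed point: centre of the mouth of the nest at the feed track (press y -85 mm, 70 mm above the bench), axes as the press. A flat stop bar across the track's line, 80 to 85 mm above the bench, 19 mm past this point (towards the axis) halts a blank right over the nest; its two arms run back at x +-42 to 50 mm to y -160 mm. A blank pushed slowly (about 50 mm/s) dips in and drops flat by itself.
- track_end (a point): middle of the track's outer end (press y -345 mm), on its bed, 70 mm above the bench, level with the dial's top; axes as the press. The straight steel bed runs along the press's +y from here to the dial's edge (y -115 mm), between two rails 39 mm apart inside, each 8.5 mm wide, tops 76 mm above the bench.
- punch_tip (a point): lower end of the press ram's punch, over the nest circle across from the track (press y +85 mm, 117 mm above the bench). The press head above it (240 to 345 mm high, 76 mm wide) starts 35 mm nearer the axis, the column is 85 mm beyond; the lever sticks out at x +73 mm, y +80 to +350 mm, 265 to 450 mm high: keep the arm clear of them.
- dial (a joint): angle of the dial (rad), 0 at the start, growing anticlockwise seen from above. A spring detent has stations every 60 degrees (1.047 rad) and pulls the dial into the nearest one from as far as 25 degrees away; turning it over the hump takes up to about 0.5 N m, some 10 N at a handle post. It turns both ways.
- post_top (a point): centre of the top of one of the dial's three upright black handle posts, 120 degrees apart, turning with it: 14 mm thick, 70 to 115 mm above the bench, 48 mm from the dial's axis. This one starts at x -24, y -42 mm in the press's frame and is at x +24, y -42 mm after one station anticlockwise. The hub nut on the axis is 40 mm wide, 14 mm high.
- nest_first (a point): centre of the floor (62 mm above the bench) of the empty nest that is at the feed track at the start; turns with the dial
- nest_second (a point): centre of the floor of the next empty nest, which comes to the feed track after one station anticlockwise; turns with the dial
- nest_ahead1 (a point): centre of the floor of the loaded nest one station ahead of nest_first (anticlockwise); turns with the dial
- nest_ahead2 (a point): centre of the floor of the loaded nest two stations ahead of nest_first; turns with the dial
- blank1: front steel blank: plain disc, 36 mm across, 16 mm high, about 0.13 kg, lying flat in the feed track on its bed (the one nearer the dial); 10 mm of it stand above the rails. Origin: centre of its underside, z up. It belongs in nest_first; seated, it still stands 8 mm above the dial's top.
- blank2: second steel blank, like blank1, in the track 115 to 185 mm behind it (away from the dial). It belongs in nest_second.
- loaded1: blank like the others, already seated in nest_ahead1; origin at the centre of its underside
- loaded2: blank like the others, already seated in nest_ahead2; origin at the centre of its underside
- oil_can: copper oil can, 72 mm across, spout to 128 mm height, standing on the bench; origin at the centre of its underside; to be left alone
- brush: chip brush, 200 mm long, lying on the bench; origin under its middle; to be left alone
- caliper: vernier caliper, 235 mm long, 8 mm high, lying on the bench; origin under its beam's middle; to be left alone
- wrench: dark spanner, 200 mm long, 8 mm high, lying on the bench; origin under its middle; to be left alone
- hammer: hammer with a wooden handle, 260 mm long, 26 mm high, lying on the bench; origin under its middle; to be left alone
- stock_tray: fixed dark steel tray, 200 x 140 mm and 45 mm high, full of spare blanks, not needed now; origin at the centre of its underside
Things that resemble listed ones, but are neither listed nor needed, are in the scene too. What is shaped like the loaded1 but black is not meant.

How it is judged:
On the way, in this order (a step that is already met when the one before it is completed fails the run):
1. the front blank lies flat and fully home in the nest at the feed track, the dial still at its first station (horizontal distance between blank1 and nest_first below 0.004 m and z of blank1 in the frame of nest_first between -0.003 and 0.003 m and angle between blank1's own z axis and vertical below 0.06 rad and value of joint dial between -0.08 and 0.08 rad), for 0.2 s.
2. the dial has been turned on anticlockwise by one station, the front blank still home in its nest (horizontal distance between blank1 and nest_first below 0.004 m and z of blank1 in the frame of nest_first between -0.003 and 0.003 m and angle between blank1's own z axis and vertical below 0.06 rad and value of joint dial between 0.9672 and 1.1272 rad), for 0.2 s.
At the end, for the whole second after the job is handed in: both blanks and the two loaded ones lie flat (within 0.06 rad) on the floors of their nests (within 3 mm in height and 4 mm of the centre), front blank in nest_first, second in nest_second; the dial is at rest one station (1.047 rad, within 0.05) on from its start (horizontal distance between blank1 and nest_first below 0.004 m and z of blank1 in the frame of nest_first between -0.003 and 0.003 m and angle between each of blank1, blank2, loaded1, loaded2's own z axis and vertical below 0.06 rad and horizontal distance between blank2 and nest_second below 0.004 m and z of blank2 in the frame of nest_second between -0.003 and 0.003 m and horizontal distance between loaded1 and nest_ahead1 below 0.004 m and z of loaded1 in the frame of nest_ahead1 between -0.003 and 0.003 m and horizontal distance between loaded2 and nest_ahead2 below 0.004 m and z of loaded2 in the frame of nest_ahead2 between -0.003 and 0.003 m and value of joint dial between 0.9972 and 1.0972 rad and velocity of joint dial between -0.05 and 0.05 rad/s and linear speed of each of blank1, blank2 below 0.02 m/s); the robot touches nothing.
It fails at once if a blank is lifted out of the track (its underside more than 20 mm above the bed) (z of any of blank1, blank2 in the frame of press above 0.09 m).
It fails at once if something else on the bench is moved by more than 30 mm (distance of any of oil_can, brush, caliper, wrench, hammer from where it was at the start of the episode above 0.03 m).
It also fails if it takes over 64 s, if anything falls off the work surface, if the arm or the gripper's body presses on something with over 40 N, if the wrist force passes 120 N, or if a joint passes its speed limit or range.

## Robot

A 6-joint arm with a two-finger parallel gripper is mounted at the origin on the work surface. World frame = base frame: x ahead of the robot, y to its left, z up, the work surface at z = 0. Lengths are in m, angles in rad, forces in N, time in s.
With the tool pointing down it reaches from about 0.425 to 0.95 m from the base axis. Payload 3.5 kg.
Tool frame: the origin (TCP) lies between the finger pads; the fingertips stand 19 mm ahead of it and the grasp point (between the pads) is the TCP; z points along the fingers, y is the line along which they close (so a half turn about z gives the same grasp; the last joint's range is limited). The gripper opens to 85 mm and grips with 20 to 120 N. Pads are 22 mm wide; open, the fingers measure 114 mm over their backs; the gripper's body (76 mm by 85 mm) begins 54 mm behind the grasp point. The pads swing forward as they close: fully open they stand 13 mm farther back than shut.
Start: joints at [-1.296, 0.286, 1.577, -0, 1.279, -0.15], TCP at [0.278, -0.615, 0.225] pointing down, gripper open.
Joint ranges: [-2.77, 2.77], [-0.9, 2.22], [0.21, 2.48], [-1.53, 4.67], [0.24, 2.81], [-2.84, 2.84]. Speed limits (rad/s): [2.79, 2.79, 3.14, 3.14, 3.14, 3.14].

## Interface

Orientations are given as a unit quaternion [x, y, z, w].
In Python, from plant import monitor, eyes, ctrl gives the robot as it stands.
- The arm moves only by the shell command python3 -m handwheel 'ROWS' [FORCE]. ROWS is JSON, a list of rows, each a list of 7 numbers: the shift along the tool's x, y, z in units of 40 cm (1.0 is 40 cm), then the turn, a rotation vector about the tool's x, y, z in units of pi rad (1.0 is pi rad), then the opening, from -1 (shut) to 1 (fully open). A call has 1 to 12 rows; each row is the pose to reach, as a shift and turn from the pose commanded when the call began, along the tool's axes at that moment, turning the shorter way round; what a row does not reach only later rows make up. A row lasts 1/8 s, in which the tool goes at most 62.5 mm and 10.7 degrees, less where a joint would pass 70% of its speed; a pose out of reach is approached as far as the arm can. A call with a number of a shift or a turn outside -1 to 1 is refused whole. A call with a gripper value outside its range is refused whole. The fingers move at their own pace and stop on an object; FORCE is the grip in N (left out, the last holds). Time passes only in rows, so rows that repeat a pose let the fingers close. It gives the time, the measured TCP pose, the force, the opening and the grip force at its end, in the units of the state.
- monitor.get_state(): the state, without advancing time (a new reading comes with each control period).
- eyes.read_camera(name): name is "scene" or "top" or "wrist"; returns the picture (420x560x3 uint8, red, green, blue); there is no depth.
- eyes.camera_params(name): a dict with "K" (3x3 intrinsics, pixels), "R" (3x3) and "t" (3): a world point X has camera coordinates R X + t. Camera axes: x right, y down, z forward; pixel columns grow to the right and rows downward; lengths in m; the calibration is good to about 2 mm. The wrist camera is an equidistant fisheye: a pixel r from the principal point sees the ray r / f radians off the axis. A picture is of the moment at which its call begins: read the wrist's pose just before it. camera_params takes no time and is no camera call; for the wrist camera it gives the pose at the moment of the call.
- ctrl.sign_off(): hands the job in; it is judged then, once.
The state is a dict: "time": time; "qpos": joint angles; "dq": joint speeds; "joint_efforts": joint torques, N m; "eef_pos": TCP position; "tcp_rot": TCP orientation; "contact_force": force on the tool from outside, world axes, zero at the start; "wrist_torque": the same for the moment, N m; "opening": opening from 0.0 (shut) to 1.0 (fully open); "finger_force": force on a finger pad.
Only numpy, scipy, OpenCV 4.12 (cv2) and the standard library are available. Lean on these libraries where they do the work, as an engineer would, in place of code of your own. Each camera call takes 0.05 s, during which the arm holds its last target. There are 200 camera calls.

## Working session

There is one attempt and no reset: what is moved stays moved. The work goes in short steps, Python scripts to look and compute and a shell command to move; the robot and the scene stay as the last step left them, time stands still between calls to the robot, and variables do not carry over. Pictures are saved under pics/ and viewed, at most 10 in all, crops included, and the job is handed in when it is done.

```bash
ls; mkdir -p pics
python3 - <<'E'
from plant import monitor, eyes
import cv2,numpy as np
s=monitor.get_state();print(s)
for n in("top","scene"):
    im=eyes.read_camera(n);cv2.imwrite(f"pics/{n}0.png",im[:,:,::-1]);np.save(n+"0.npy",im)
    p=eyes.camera_params(n);print(n,p)
E
```

```text
pics
{'time': 0.0, 'qpos': array([-1.29599543e+00,  2.87190323e-01,  1.57818690e+00, -2.54710396e-06,
        1.27860285e+00, -1.49985461e-01]), 'dq': array([ 1.68589594e-03, -2.33601549e-05, -5.43601027e-05,  1.44549776e-03,
       -5.84894679e-04,  4.10554317e-04]), 'joint_efforts': array([-1.45346425e-03, -4.05988276e+01, -2.92625874e+01, -2.70280798e-04,
        5.82113615e-03,  3.81891979e-06]), 'eef_pos': array([ 0.27803491, -0.61433643,  0.2240254 ]), 'tcp_rot': array([ 9.77528458e-01,  2.10800116e-01, -7.56652980e-05, -1.19131280e-03]), 'contact_force': array([0.85970827, 0.09587417, 0.19612574]), 'wrist_torque': array([ 0.00095351, -0.08196358,  0.00138637]), 'finger_force': 0.0, 'opening': 0.9987696414096668}
top {'K': array([[465.11739594,   0.        , 278.24111484],
       [  0.        , 465.11739594, 204.04172261],
       [  0.        ,   0.        ,   1.        ]]), 'R': array([[ 0.0041916 , -0.99959846,  0.02802401],
       [-0.98937575, -0.00821801, -0.14514848],
       [ 0.14532049, -0.02711787, -0.98901293]]), 't': array([-0.0829718 ,  0.57505542,  1.05668536])}
scene {'K': array([[433.91369962,   0.        , 284.20626785],
       [  0.        , 433.91369962, 210.90835454],
       [  0.        ,   0.        ,   1.        ]]), 'R': array([[-0.29682383,  0.95490233, -0.00756013],
       [ 0.73393812,  0.22305963, -0.64154442],
       [-0.6109259 , -0.19597434, -0.76704863]]), 't': array([ 0.25053195, -0.35451409,  1.71428956])}
```

View pics/top0.png

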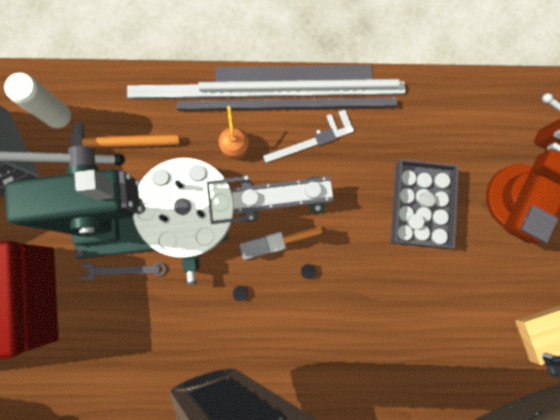

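View pics/scene0.png

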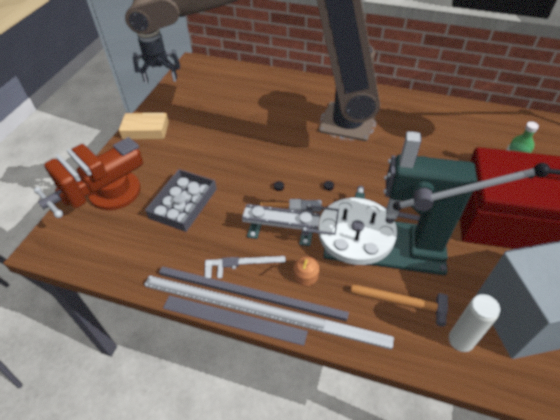

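The top view shows the dial at about (183,207). The feed track runs right to about (332,190), with blanks near (250,197) and (313,187). The black discs at (240,293) and (308,271) are decoys on the bench. I'll enlarge the press area to confirm.

```bash
cat > h.py <<'E'
import numpy as np,cv2
from plant import monitor,eyes
from scipy.spatial.transform import Rotation as Rn
def ray(p,uv,z):
    K,R,t=p["K"],p["R"],p["t"]
    d=R.T@np.linalg.inv(K)@np.array([uv[0],uv[1],1.]); c=-R.T@t
    return (c+d*(z-c[2])/d[2])
def proj(p,X):
    c=p["K"]@(p["R"]@np.asarray(X)+p["t"]); return c[:2]/c[2]
E
python3 - <<'E'
from h import *
im=np.load("top0.npy");c=cv2.resize(im[135:275,125:345],None,fx=3.6,fy=3.6,interpolation=cv2.INTER_CUBIC)
cv2.imwrite("pics/crop1.png",c[:,:,::-1])
E
```

```text
(no output)
```

View pics/crop1.png

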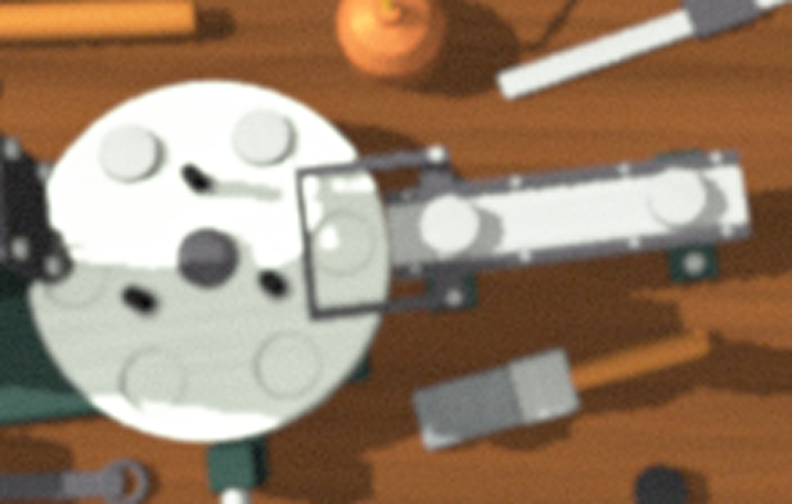

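The crop confirms the layout. The front blank is at crop (450,222) and the second at (678,195). The empty nest under the stop bar is at (342,242), loaded nests at (264,135) and (131,153), and the post to push at (274,283). The black disc at (660,490) lies on the bench and isn't meant.

Run:
```python
from h import *
im=np.load("top0.npy");p=eyes.camera_params("top")
g=cv2.cvtColor(im,cv2.COLOR_RGB2GRAY)
def c2f(c): return (125+(c[0]+.5)/3.6-.5,135+(c[1]+.5)/3.6-.5)
C={}
for n,c,z in [("b1",(449,222),.086),("b2",(677,195),.086),("l1",(264,135),.078),("l2",(131,153),.078),("nest",(342,242),.07),("nest2",(288,364),.07),("n3",(153,378),.07),("post top?",(267,279),.115),("hubtop",(207,256),.084),("barL",(301,172),.085),("barR",(314,318),.085),("endU",(740,155),.076),("endD",(747,236),.076)]:
    C[n]=ray(p,c2f(c),z);print(n,np.round(C[n],4))
# dial rim: ray at z .07 of left/right/top/bottom extremes
E=[ray(p,c2f(c),.07)[:2] for c in [(388,262),(210,80),(210,441),(340,135),(335,390),(80,390),(85,140)]]
E=np.array(E);A=np.c_[2*E,np.ones(len(E))];s=np.linalg.lstsq(A,(E**2).sum(1),rcond=None)[0]
print("dial",s[:2],np.sqrt(s[2]+s[:2]@s[:2]))
d=C["b1"]-C["b2"];print("dir",np.degrees(np.arctan2(d[1],d[0])),np.linalg.norm(d))
w=eyes.camera_params("wrist");print(w)
```

```text
b1 [ 0.5865 -0.0125  0.086 ]
b2 [ 0.6051 -0.1569  0.086 ]
l1 [0.6431 0.1066 0.078 ]
l2 [0.6305 0.1906 0.078 ]
nest [0.5756 0.0562 0.07  ]
nest2 [0.4974 0.0884 0.07  ]
n3 [0.488  0.1728 0.07  ]
post top? [0.5456 0.0967 0.115 ]
hubtop [0.5638 0.1391 0.084 ]
barL [0.6179 0.0816 0.085 ]
barR [0.5251 0.0711 0.085 ]
endU [ 0.6335 -0.1988  0.076 ]
endD [ 0.5807 -0.2026  0.076 ]
dial [0.56374682 0.13939443] 0.11464397694117869
dir 97.35777636198821 0.14562447577167537
{'K': array([[325.1922621 ,   0.        , 281.04532454],
       [  0.        , 325.1922621 , 208.67275875],
       [  0.        ,   0.        ,   1.        ]]), 'R': array([[ 0.41259762, -0.91091184, -0.00167982],
       [-0.8728949 , -0.3959037 ,  0.2851574 ],
       [-0.2604183 , -0.11618896, -0.95847923]]), 't': array([-0.67440203, -0.03637936,  0.37890735])}
```

```bash
python3 -m handwheel '[[0.634,-0.447,0,0,0,0.0944,-1],[0.634,-0.447,0,0,0,0.0944,-1],[0.634,-0.447,0,0,0,0.0944,-1],[0.634,-0.447,0,0,0,0.0944,-1],[0.634,-0.447,0,0,0,0.0944,-1],[0.634,-0.447,0,0,0,0.0944,-1],[0.634,-0.447,0,0,0,0.0944,-1]]' 40
cat >> h.py <<'E'
AX=np.array([.5638,.1393]);YAW=np.radians(7.3)
ex=np.array([np.cos(YAW),np.sin(YAW)]);ey=np.array([-ex[1],ex[0]])
def P(x,y): return AX+x*ex+y*ey
def go(x,y,z,yaw=YAW):
    "rows units needed to get TCP to press x,y, height z, tool x along press x"
    s=monitor.get_state();R=Rn.from_quat(s["tcp_rot"]);T=np.r_[P(x,y),z]
    d=R.inv().apply(T-s["eef_pos"])
    G=Rn.from_matrix(np.c_[np.r_[np.cos(yaw),np.sin(yaw),0],np.r_[np.sin(yaw),-np.cos(yaw),0],[0,0,-1]])
    e=s["eef_pos"][:2]-AX
    print("t",round(s["time"],2),"press xy z now",np.round([e@ex,e@ey,s["eef_pos"][2]],4),"F",np.round(s["contact_force"],1),"units",np.round(d/.4,4),"turn",np.round((R.inv()*G).as_rotvec()/np.pi,4))
E
python3 -c "
from h import *
go(.001,-.220,.15)"
```

```text
time: 0.98
eef_pos: [0.4355, -0.3476, 0.2252]
tcp_rot: [0.998, 0.064, -0.0, 0.0]
contact_force: [-0.3, -0.7, -0.3]
opening: 0.002
finger_force: 0.0
t 0.97 press xy z now [-0.1892 -0.4666  0.2252] F [-0.3 -0.7 -0.3] units [ 0.4764 -0.6158  0.1877] turn [0.     0.0002 0.0005]
```

```bash
python3 -m handwheel '[[0.476,-0.616,0.1,0,0,0,-1],[0.476,-0.616,0.1,0,0,0,-1],[0.476,-0.616,0.1,0,0,0,-1],[0.476,-0.616,0.1,0,0,0,-1],[0.476,-0.616,0.1,0,0,0,-1],[0.476,-0.616,0.1,0,0,0,-1],[0.476,-0.616,0.2,0,0,0,-1],[0.476,-0.616,0.2,0,0,0,-1],[0.476,-0.616,0.2,0,0,0,-1]]'
python3 - <<'E'
from h import *
go(.001,-.220,.093)
im=eyes.read_camera("wrist");cv2.imwrite("pics/w1.png",im[:,:,::-1]);np.save("w1.npy",im)
p=eyes.camera_params("wrist");np.savez("w1p.npz",**p)
E
```

```text
time: 2.1
eef_pos: [0.5931, -0.0806, 0.1462]
tcp_rot: [0.998, 0.063, 0.0, 0.0]
contact_force: [-0.0, 0.5, -0.1]
opening: -0.002
finger_force: 0.0
t 2.1 press xy z now [ 0.0011 -0.2218  0.1462] F [-0.   0.5 -0.1] units [-0.0004 -0.0046  0.1331] turn [ 0.0002 -0.0002 -0.0004]
```

View pics/w1.png

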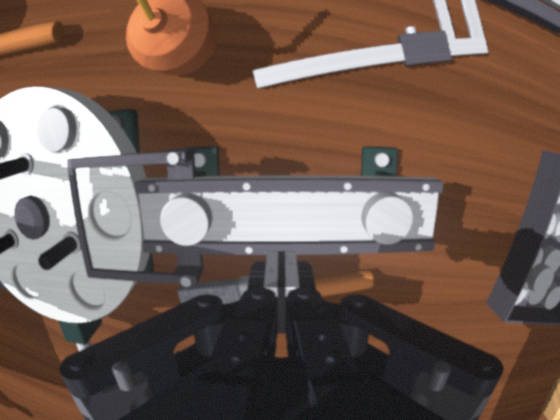

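The wrist view shows both blanks in the track at (186,220) and (389,220). The empty nest is at (112,214), and the closed fingers at (281,253) are between the blanks.

```bash
cat >> h.py <<'E'
def fray(p,uv,z):
    K,R,t=p["K"],p["R"],p["t"]
    a=np.array([(uv[0]-K[0,2])/K[0,0],(uv[1]-K[1,2])/K[1,1]]);th=np.hypot(*a)
    d=R.T@np.r_[a/th*np.sin(th),np.cos(th)];c=-R.T@t
    return c+d*(z-c[2])/d[2]
def toP(X): e=X[:2]-AX; return np.round([e@ex*1e3,e@ey*1e3],1)
E
python3 - <<'E'
from h import *
p=dict(np.load("w1p.npz"))
for n,c,z in [("b1",(186,220),.086),("b2",(388.5,219.5),.086),("nest",(112,214),.07),("hub",(32,217),.084),("railUL",(150,180),.076),("railUR",(440,181),.076),("railDL",(150,253),.076),("railDR",(434,251),.076),("barU",(70,162),.085),("barD",(90,275),.085),("tipL",(264,256),.127),("tipR",(298,256),.127)]: print(n,toP(fray(p,c,z)))
E
```

```text
b1 [   4.8 -155.6]
b2 [   4.9 -297.8]
nest [  3.9 -86.9]
hub [ 5.1 -8.2]
railUL [  31.8 -126.9]
railUR [  31.5 -340.9]
railDL [ -26.1 -119.5]
railDR [ -25.4 -344.3]
barU [ 49.7 -62.3]
barD [-44.9 -62.5]
tipL [  -3.  -212.3]
tipR [  -3.  -231.6]
```

```bash
python3 -m handwheel '[[0.003,-0.004,0.06,0,0,0,-1],[0.003,-0.004,0.11,0,0,0,-1],[0.003,-0.004,0.123,0,0,0,-1],[0.003,-0.004,0.123,0,0,0,-1]]'
python3 - <<'E'
from h import *
go(.002,-.220,.093)
im=eyes.read_camera("wrist");np.save("w2.npy",im)
p=eyes.camera_params("wrist");np.savez("w2p.npz",**p)
cv2.imwrite("pics/w2.png",cv2.resize(im[150:330,120:450],None,fx=2.4,fy=2.4,interpolation=2)[:,:,::-1])
E
```

```text
time: 2.65
eef_pos: [0.5939, -0.0772, 0.0962]
tcp_rot: [0.998, 0.064, -0.0, -0.0]
contact_force: [-0.5, -1.1, -0.7]
opening: -0.002
finger_force: 0.0
t 2.65 press xy z now [ 0.0023 -0.2186  0.0962] F [-0.5 -1.1 -0.7] units [-0.0008  0.0035  0.008 ] turn [-0.      0.0001  0.0002]
```

View pics/w2.png

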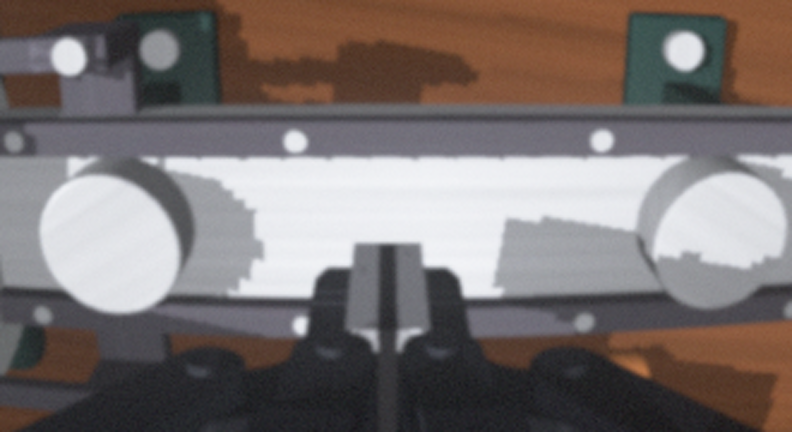

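```bash
python3 - <<'E'
from h import *
p=dict(np.load("w2p.npz"))
o=lambda u,v:(120+u/2.4,150+v/2.4)
for n,c,z in [("tip",(388,243),.077),("tipl",(355,243),.077),("tipr",(422,243),.077),("dkl",(318,270),.085),("dkr",(462,270),.085),("railU in",(400,156),.07),("railUout",(400,110),.076),("railD in top",(400,300),.076),("railD out",(400,337),.076),("b1",(110,243),.086),("b2",(720,218),.086)]: print(n,toP(fray(p,o(*c),z)))
E
python3 -m handwheel '[[0,0,0.003,0,0,0,-1],[0,0,0.006,0,0,0,-1],[0,0,0.009,0,0,0,-1],[0,0,0.009,0,0,0,-1]]'
```

```text
tip [   1.1 -219.3]
tipl [   1.1 -211.5]
tipr [   1.1 -227.3]
dkl [  -2.1 -203.3]
dkr [  -2.1 -236.1]
railU in [  20.4 -222.1]
railUout [  33.1 -221.9]
railD in top [ -14.6 -222.2]
railD out [ -25.2 -222.3]
b1 [   4.  -154.5]
b2 [  10.1 -297.2]
time: 3.2
eef_pos: [0.5938, -0.0771, 0.0926]
tcp_rot: [0.998, 0.064, -0.0, -0.0]
contact_force: [0.2, -0.0, 0.5]
opening: 0.002
finger_force: 0.0
```

```bash
python3 -m handwheel '[[0.002,0,0.002,0,0,0,-1],[0.002,0,0.004,0,0,0,-1],[0.002,0,0.006,0,0,0,-1],[0.002,0,0.006,0,0,0,-1]]'; python3 -c "
from h import *
go(.003,-.160,.0926)"
```

```text
time: 3.7
eef_pos: [0.5946, -0.077, 0.0901]
tcp_rot: [0.998, 0.064, -0.0, -0.0]
contact_force: [0.4, 1.0, 0.5]
opening: 0.001
finger_force: 0.0
t 3.7 press xy z now [ 0.0031 -0.2184  0.0901] F [0.4 1.  0.5] units [-1.000e-04 -1.461e-01 -6.200e-03] turn [-0.      0.0001  0.0003]
```

```bash
python3 -m handwheel '[[0,-0.03,-0.004,0,0,0,-1],[0,-0.06,-0.004,0,0,0,-1],[0,-0.075,-0.004,0,0,0,-1],[0,-0.09,-0.004,0,0,0,-1],[0,-0.105,-0.004,0,0,0,-1],[0,-0.12,-0.004,0,0,0,-1],[0,-0.12,-0.004,0,0,0,-1]]'
python3 - <<'E'
from h import *
go(.003,-.116,.0916)
im=eyes.read_camera("wrist");np.save("w3.npy",im)
p=eyes.camera_params("wrist");np.savez("w3p.npz",**p)
cv2.imwrite("pics/w3.png",cv2.resize(im[150:330,70:400],None,fx=2.4,fy=2.4,interpolation=2)[:,:,::-1])
E
```

```text
time: 4.58
eef_pos: [0.5885, -0.029, 0.0918]
tcp_rot: [0.998, 0.064, -0.0, -0.0]
contact_force: [0.1, 0.4, -0.5]
opening: 0.002
finger_force: 0.0
t 4.58 press xy z now [ 0.0031 -0.1701  0.0918] F [ 0.1  0.4 -0.5] units [-0.     -0.1352  0.0005] turn [-0.      0.      0.0004]
```

View pics/w3.png

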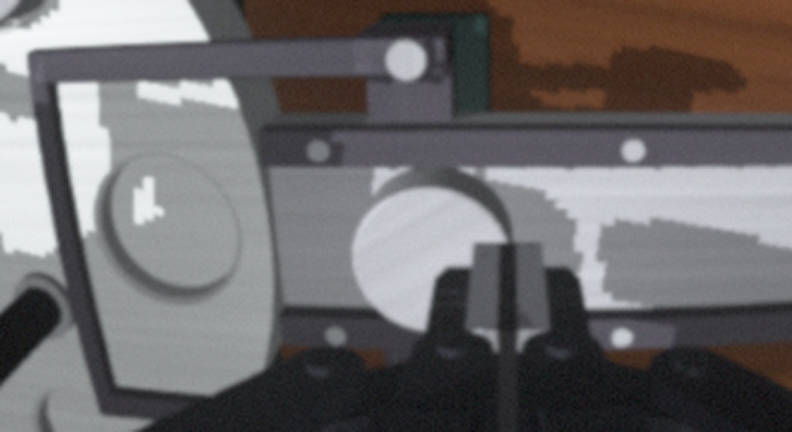

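The blank's top is centred near crop (428,258). The pusher sits just behind it, touching or nearly so.

Run:
```python
from h import *
p=dict(np.load("w3p.npz"))
o=lambda u,v:(70+u/2.4,150+v/2.4)
for n,c,z in [("b1",(430,259),.086),("bl",(352,255),.086),("tipl",(474,243),.073),("tipr",(544,243),.073),("dkl",(436,272),.086),("nest",(172,228),.07),("railUout",(500,120),.076),("railU in",(600,165),.07),("barU in",(55,85),.085),("barD",(112,388),.085)]: print(n,toP(fray(p,o(*c),z)))
```

```text
b1 [   3.8 -153.8]
bl [   4.5 -136.5]
tipl [   1.9 -162.9]
tipr [   2.  -179.3]
dkl [   0.7 -155. ]
nest [  2.9 -86.1]
railUout [  32.5 -169. ]
railU in [  20.2 -192. ]
barU in [ 43.6 -67.1]
barD [-37.9 -66.3]
```

The blank hasn't moved: the pad's image and its shadow both put the fingertip at about z 0.10, so it passed over the top. I'll back off to the gap between the blanks and feel for the bed.

```bash
python3 -m handwheel '[[0,0.06,0,0,0,0,-1],[0,0.124,0,0,0,0,-1],[0,0.124,0.01,0,0,0,-1],[0,0.124,0.02,0,0,0,-1],[0,0.124,0.03,0,0,0,-1],[0,0.124,0.036,0,0,0,-1],[0,0.124,0.036,0,0,0,-1]]'
python3 -m handwheel '[[0,0,0.003,0,0,0,-1],[0,0,0.006,0,0,0,-1],[0,0,0.009,0,0,0,-1],[0,0,0.012,0,0,0,-1],[0,0,0.012,0,0,0,-1]]'
python3 - <<'E'
from h import *
go(.003,-.116,.0916)
im=eyes.read_camera("wrist");np.save("w4.npy",im)
p=eyes.camera_params("wrist");np.savez("w4p.npz",**p)
cv2.imwrite("pics/w4.png",cv2.resize(im[150:330,120:450],None,fx=2.4,fy=2.4,interpolation=2)[:,:,::-1])
E
```

```text
time: 5.5
eef_pos: [0.5946, -0.0781, 0.077]
tcp_rot: [0.998, 0.064, -0.0, -0.0]
contact_force: [0.6, -0.4, 0.7]
opening: -0.002
finger_force: 0.0
time: 6.12
eef_pos: [0.5948, -0.0786, 0.0725]
tcp_rot: [0.998, 0.064, -0.0, -0.0]
contact_force: [0.6, 0.1, -0.3]
opening: 0.003
finger_force: 0.0
t 6.12 press xy z now [ 0.0031 -0.22    0.0725] F [ 0.6  0.1 -0.3] units [ 1.000e-04 -2.601e-01 -4.780e-02] turn [-0.      0.0001  0.0003]
```

View pics/w4.png

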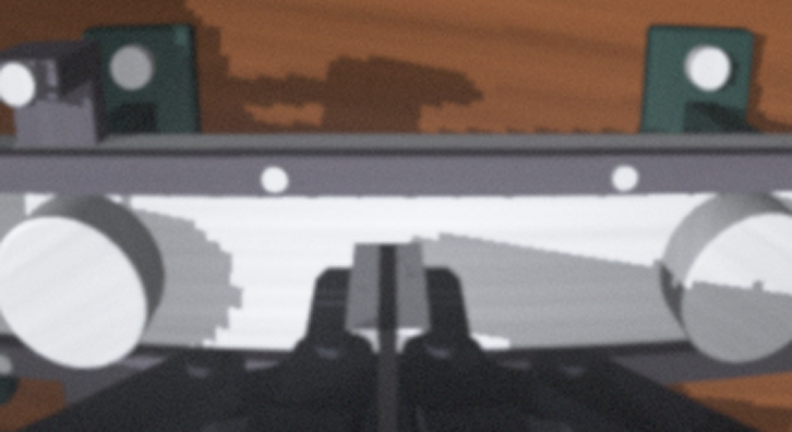

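The shadow now starts close to the tip at crop (415,238), so the tip is about 8–10 mm above the bed. I'll go 5.5 mm lower, then push.

```bash
python3 -m handwheel '[[0,0,0.005,0,0,0,-1],[0,0,0.01,0,0,0,-1],[0,0,0.0138,0,0,0,-1],[0,-0.03,0.0138,0,0,0,-1],[0,-0.06,0.0138,0,0,0,-1],[0,-0.075,0.0138,0,0,0,-1],[0,-0.09,0.0138,0,0,0,-1],[0,-0.105,0.0138,0,0,0,-1],[0,-0.12,0.0138,0,0,0,-1],[0,-0.12,0.0138,0,0,0,-1]]'
python3 - <<'E'
from h import *
go(.003,-.116,.067)
im=eyes.read_camera("wrist");np.save("w5.npy",im)
p=eyes.camera_params("wrist");np.savez("w5p.npz",**p)
cv2.imwrite("pics/w5.png",cv2.resize(im[150:330,70:400],None,fx=2.4,fy=2.4,interpolation=2)[:,:,::-1])
E
```

```text
time: 7.42
eef_pos: [0.5887, -0.0305, 0.0671]
tcp_rot: [0.998, 0.064, -0.0, -0.0]
contact_force: [-0.6, 0.1, 0.4]
opening: -0.004
finger_force: 0.0
t 7.42 press xy z now [ 0.0031 -0.1716  0.0671] F [-0.6  0.1  0.4] units [-1.00e-04 -1.39e-01  3.00e-04] turn [-0.0001  0.      0.0004]
```

View pics/w5.png

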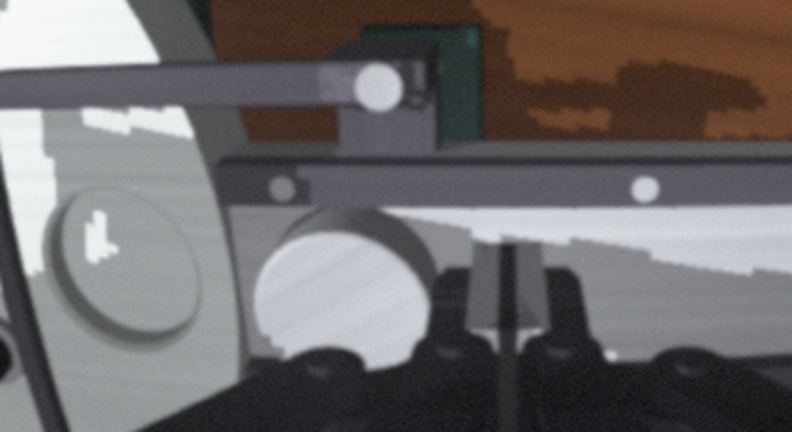

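The blank is now in contact with the finger's dark back at crop (433,290). Its top spans 254–432, so it has been pushed forward.

Run:
```python
from h import *
p=dict(np.load("w5p.npz"))
o=lambda u,v:(70+u/2.4,150+v/2.4)
for n,c,z in [("bl",(254,297),.086),("br",(433,300),.086),("btop",(345,231),.086),("tipl",(474,241),.075),("dkl",(436,272),.080),("nest",(125,266),.07),("nestL",(52,250),.07),("nestR",(198,280),.07)]: print(n,toP(fray(p,o(*c),z)))
```

```text
bl [   6.4 -123. ]
br [   7.  -158.2]
btop [  20.9 -142.5]
tipl [  14.3 -165.6]
dkl [   9.9 -158.4]
nest [  3.8 -86.1]
nestL [  6.7 -66.3]
nestR [   1.3 -104.2]
```

```bash
python3 -m handwheel '[[0,-0.0125,0,0,0,0,-1],[0,-0.025,0,0,0,0,-1],[0,-0.0375,0,0,0,0,-1],[0,-0.05,0,0,0,0,-1],[0,-0.0625,0,0,0,0,-1],[0,-0.075,0,0,0,0,-1],[0,-0.0875,0,0,0,0,-1],[0,-0.1,0,0,0,0,-1],[0,-0.1125,0,0,0,0,-1],[0,-0.125,0,0,0,0,-1],[0,-0.136,0,0,0,0,-1],[0,-0.136,0,0,0,0,-1]]'
python3 - <<'E'
from h import *
go(.003,-.220,.0675)
im=eyes.read_camera("wrist");np.save("w6.npy",im)
p=eyes.camera_params("wrist");np.savez("w6p.npz",**p)
cv2.imwrite("pics/w6.png",cv2.resize(im[150:330,70:400],None,fx=2.4,fy=2.4,interpolation=2)[:,:,::-1])
E
```

```text
time: 8.98
eef_pos: [0.5815, 0.0235, 0.0669]
tcp_rot: [0.998, 0.064, -0.0, -0.0]
contact_force: [0.5, -1.0, 0.1]
opening: 0.001
finger_force: 0.0
t 8.97 press xy z now [ 0.0029 -0.1171  0.0669] F [ 0.5 -1.   0.1] units [ 1.000e-04  2.572e-01 -1.600e-03] turn [-0.0001  0.0002  0.0004]
```

View pics/w6.png

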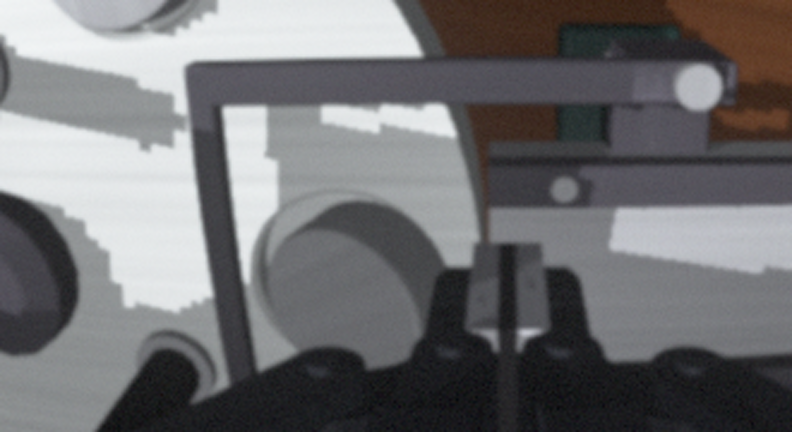

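Run:
```python
from h import *
p=dict(np.load("w6p.npz"))
o=lambda u,v:(70+u/2.4,150+v/2.4)
for n,c,z in [("nestL",(253,270),.07),("nesttop",(340,190),.07),("bl86",(265,285),.086),("bl78",(265,285),.078),("br86",(425,310),.086),("br78",(425,310),.078),("btop",(330,229),.086),("btop78",(330,229),.078),("sidetop base",(370,200),.07),("barIn",(235,250),.08),("dkl",(436,272),.08)]: print(n,toP(fray(p,o(*c),z)))
```

```text
nestL [  4.2 -63.2]
nesttop [ 22.8 -84. ]
bl86 [  9.1 -71.2]
bl78 [  4.9 -68.4]
br86 [   4.7 -102.1]
br78 [   0.2 -101.2]
btop [ 21.1 -85.2]
btop78 [ 17.7 -83.2]
sidetop base [ 20.7 -90. ]
barIn [ 13.5 -63.6]
dkl [   9.8 -103.9]
```

The front blank is over the nest, but I can't tell from this view whether it has dropped flat. I'll find the fingertip height on the bed, then probe the blank's top height with a light touch, which would also seat it.

```bash
python3 -m handwheel '[[0,0.04,0,0,0,0,-1],[0,0.08,0,0,0,0,-1],[0,0.08,0.004,0,0,0,-1],[0,0.08,0.008,0,0,0,-1],[0,0.08,0.008,0,0,0,-1]]'
python3 -m handwheel '[[0,0,0.0025,0,0,0,-1],[0,0,0.0025,0,0,0,-1]]'
python3 - <<'E'
from h import *
im=eyes.read_camera("wrist");np.save("w7.npy",im)
p=eyes.camera_params("wrist");np.savez("w7p.npz",**p)
go(.003,-.150,.0675)
E
```

```text
time: 9.65
eef_pos: [0.5861, -0.009, 0.0642]
tcp_rot: [0.998, 0.064, 0.0, 0.0]
contact_force: [-0.8, -0.8, 0.8]
opening: -0.005
finger_force: 0.9
time: 9.9
eef_pos: [0.5862, -0.009, 0.0642]
tcp_rot: [0.998, 0.065, -0.0, 0.001]
contact_force: [-2.5, -1.6, 6.6]
opening: -0.001
finger_force: 3.3
t 9.95 press xy z now [ 0.0033 -0.1499  0.0641] F [-1.9 -3.2  6.7] units [-0.0008  0.0003 -0.0084] turn [0.0003 0.     0.0006]
```

```bash
python3 -m handwheel '[[0,0,-0.04,0,0,0,-1],[0,0,-0.08,0,0,0,-1],[0,-0.08,-0.08,0,0,0,-1],[0,-0.16,-0.08,0,0,0,-1],[0,-0.16,-0.06,0,0,0,-1],[0,-0.16,-0.052,0,0,0,-1],[0,-0.16,-0.052,0,0,0,-1]]'
python3 -m handwheel '[[0,0,0.004,0,0,0,-1],[0,0,0.008,0,0,0,-1],[0,0,0.012,0,0,0,-1],[0,0,0.012,0,0,0,-1]]'
python3 -c "
from h import *
go(.003,-.086,.0720)"
```

```text
time: 10.82
eef_pos: [0.5776, 0.0539, 0.0833]
tcp_rot: [0.998, 0.064, -0.0, 0.0]
contact_force: [0.2, -0.4, 0.1]
opening: -0.006
finger_force: 0.0
time: 11.32
eef_pos: [0.5784, 0.0545, 0.0796]
tcp_rot: [0.998, 0.064, 0.001, 0.0]
contact_force: [0.0, 0.4, 2.1]
opening: 0.003
finger_force: 1.2
t 11.32 press xy z now [ 0.0037 -0.086   0.0796] F [0.  0.4 2.1] units [-0.0017  0.      0.0189] turn [ 0.0002 -0.0004  0.0002]
```

It's at full height, so it hasn't dropped yet. I'll go back behind it and push a few millimetres further, slowly.

```bash
python3 -m handwheel '[[0,0,-0.04,0,0,0,-1],[0,0.08,-0.04,0,0,0,-1],[0,0.16,-0.04,0,0,0,-1],[0,0.16,0,0,0,0,-1],[0,0.16,0.03,0,0,0,-1],[0,0.12,0.03,0,0,0,-1],[0,0.09,0.03,0,0,0,-1],[0,0.08,0.03,0,0,0,-1],[0,0.0725,0.03,0,0,0,-1],[0,0.0725,0.03,0,0,0,-1]]'
python3 -c "
from h import *
go(.003,-.112,.0670)"
```

```text
time: 12.58
eef_pos: [0.5815, 0.0262, 0.0671]
tcp_rot: [0.998, 0.064, 0.0, 0.0]
contact_force: [-0.8, -0.2, 0.1]
opening: 0.003
finger_force: 0.0
t 12.57 press xy z now [ 0.0032 -0.1144  0.0671] F [-0.8 -0.2  0.1] units [-0.0005 -0.006   0.0003] turn [ 0.     -0.0001  0.0004]
```

```bash
python3 -m handwheel '[[0,-0.005,0,0,0,0,-1],[0,-0.01,0,0,0,0,-1],[0,-0.01,0,0,0,0,-1]]'
python3 - <<'E'
from h import *
im=eyes.read_camera("wrist");np.save("w8.npy",im)
p=eyes.camera_params("wrist");np.savez("w8p.npz",**p)
go(.003,-.112,.0670)
# row profiles of grey level along image column and row for w6 vs w8
for n in("w6","w8"):
    g=cv2.cvtColor(np.load(n+".npy"),cv2.COLOR_RGB2GRAY)
    print(n,"row v=265 u165..260",g[265,165:260:2]); print("col u=210",g[215:300:2,210])
E
```

```text
time: 12.95
eef_pos: [0.5808, 0.0299, 0.0669]
tcp_rot: [0.998, 0.064, -0.0, -0.0]
contact_force: [-0.4, 0.8, -0.3]
opening: 0.002
finger_force: 0.0
t 13.0 press xy z now [ 0.0031 -0.1107  0.0669] F [-0.5  0.5 -0.5] units [-0.0001  0.0033 -0.0002] turn [-0.      0.      0.0002]
w6 row v=265 u165..260 [ 62  58  61 180 211 136 112  83  92 109 111 108 109 106 104 106 106 105
 105 106 107 106 109 106 107 107 105 107 106 103 103 101 107 106 107 100
  83  72  75  72  72  75  73  58  36  34  27  30]
col u=210 [157 156 157 156 152 150 157 142 157 149  99  72  68  69  71  75 100 109
 109 111 110 108 106 106 107 106 107 104 104 105 105 106 110 107 109 106
 104 105 107  93  50  30  30]
w8 row v=265 u165..260 [229 227 188  81  63  64  64  61  54 143 192 127 120 118 117 115 116 115
 118 117 117 119 118 117 118 119 118 119 118 118 122 122 123 121 122 124
 126 123 126 126 126 127 124 100  52  32  30  36]
col u=210 [156 158 158 157 155 151 157 155 130  86  71  75  70  95 116 120 121 121
 123 120 120 118 115 118 116 120 118 117 118 119 119 120 122 123 122 118
 119 116 114 103  53  32  29]
```

```bash
python3 -m handwheel '[[0,0.04,0,0,0,0,-1],[0,0.04,-0.04,0,0,0,-1],[0,0.04,-0.07,0,0,0,-1],[0,-0.0625,-0.07,0,0,0,-1],[0,-0.0625,-0.07,0,0,0,-1],[0,-0.0625,-0.04,0,0,0,-1],[0,-0.0625,-0.03,0,0,0,-1],[0,-0.0625,-0.024,0,0,0,-1],[0,-0.0625,-0.019,0,0,0,-1],[0,-0.0625,-0.019,0,0,0,-1]]'
python3 -m handwheel '[[0,0,0.003,0,0,0,-1],[0,0,0.006,0,0,0,-1],[0,0,0.009,0,0,0,-1],[0,0,0.009,0,0,0,-1]]'
```

```text
time: 14.25
eef_pos: [0.5777, 0.0545, 0.0744]
tcp_rot: [0.998, 0.064, -0.0, -0.0]
contact_force: [-0.3, -0.4, 0.4]
opening: -0.003
finger_force: 0.0
time: 14.75
eef_pos: [0.5787, 0.0548, 0.0722]
tcp_rot: [0.998, 0.064, 0.001, 0.0]
contact_force: [-0.4, 0.8, 5.0]
opening: 0.001
finger_force: 2.6
```

The touch at TCP z 0.0722 matches a seated top 8 mm above the dial, so the front blank is home. Next I'll turn the dial with the handle post.

```bash
python3 -m handwheel '[[0,0,-0.07,0,0,0,-1],[0,0,-0.136,0,0,0,-1],[-0.147,-0.1075,-0.136,0,0,0,-1],[-0.147,-0.1075,-0.136,0,0,0,-1],[-0.147,-0.1075,-0.136,0,0,0,-1],[-0.147,-0.1075,-0.08,0,0,0,-1],[-0.147,-0.1075,-0.0415,0,0,0,-1],[-0.147,-0.1075,-0.0415,0,0,0,-1]]'
python3 - <<'E'
from h import *
go(.006,-.043,.087)
im=eyes.read_camera("wrist");np.save("w9.npy",im)
p=eyes.camera_params("wrist");np.savez("w9p.npz",**p)
E
```

```text
time: 15.75
eef_pos: [0.5133, 0.0895, 0.0858]
tcp_rot: [0.998, 0.064, -0.002, -0.0]
contact_force: [-0.1, -0.7, -0.4]
opening: -0.001
finger_force: 0.0
t 15.75 press xy z now [-0.0564 -0.043   0.0858] F [-0.1 -0.7 -0.4] units [ 0.156  -0.     -0.0036] turn [-0.0001  0.0011  0.0001]
```

```bash
python3 -m handwheel '[[0.02,0,0,0,0,0,-1],[0.035,0,0,0,0,0,-1],[0.05,0,0,0,0,0,-1],[0.0625,0,0,0,0,0,-1],[0.075,0,0,0,0,0,-1],[0.0875,0,0,0,0,0,-1],[0.1,0,0,0,0,0,-1],[0.1125,0,0,0,0,0,-1],[0.125,0,0,0,0,0,-1],[0.1375,0,0,0,0,0,-1],[0.15,0,0,0,0,0,-1],[0.156,0,0,0,0,0,-1]]'
python3 - <<'E'
from h import *
go(-.015,-.043,.125)
a=eyes.read_camera("top");np.save("t2.npy",a)
E
```

```text
time: 17.3
eef_pos: [0.5767, 0.0981, 0.088]
tcp_rot: [0.998, 0.064, 0.001, -0.0]
contact_force: [0.6, -0.7, 0.2]
opening: 0.0
finger_force: 0.0
t 17.3 press xy z now [ 0.0076 -0.0425  0.088 ] F [ 0.6 -0.7  0.2] units [-0.0563  0.0012 -0.0925] turn [ 0.     -0.0004  0.0003]
```

```bash
python3 -m handwheel '[[-0.04,0,0,0,0,0,-1],[-0.04,0,-0.08,0,0,0,-1],[-0.03,0,-0.15,0,0,0,-1],[-0.0115,0.15,-0.15,0,0,0,-1],[-0.0115,0.30,-0.15,0,0,0,-1],[-0.0115,0.4475,-0.15,0,0,0,-1],[-0.0115,0.4475,-0.15,0,0,0,-1],[-0.0115,0.4475,-0.15,0,0,0,-1]]'
python3 - <<'E'
from h import *
im=eyes.read_camera("wrist");np.save("w10.npy",im)
p=eyes.camera_params("wrist");np.savez("w10p.npz",**p)
go(.003,-.345,.0675)
t=eyes.read_camera("top");np.save("t3.npy",t)
a=cv2.resize(im[60:360,0:450],None,fx=1.1,fy=1.1);b=cv2.resize(t[150:270,125:345],(495,270))
cv2.imwrite("pics/w10.png",np.vstack([a,b])[:,:,::-1])
E
```

```text
time: 18.35
eef_pos: [0.5939, -0.08, 0.1473]
tcp_rot: [0.998, 0.064, -0.0, -0.0]
contact_force: [-0.2, 0.4, -0.2]
opening: -0.006
finger_force: 0.0
t 18.4 press xy z now [ 0.002  -0.2207  0.1473] F [-1.2  0.   0.8] units [0.0022 0.311  0.1992] turn [-0.0002  0.0002  0.0005]
```

View pics/w10.png

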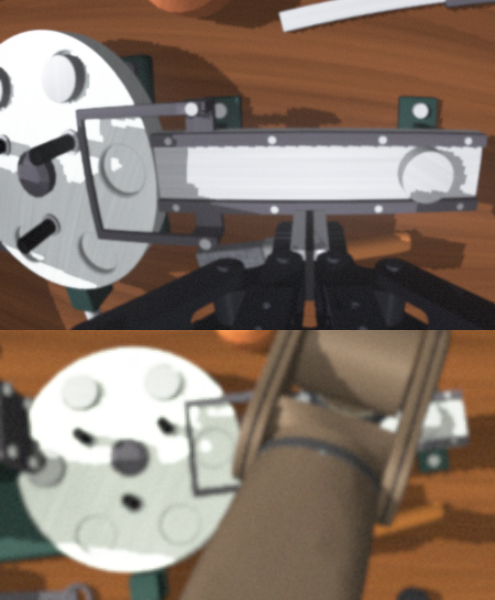

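The dial has clicked on one station. The front blank is seated at (64,78), and the empty next nest is at the track at (123,167). The second blank is at (426,175), so I'll go behind it and push.

```bash
python3 -m handwheel '[[0.002,0.15,0,0,0,0,-1],[0.002,0.315,0,0,0,0,-1],[0.002,0.315,0,0,0,0,-1],[0.002,0.315,0.1,0,0,0,-1],[0.002,0.315,0.18,0,0,0,-1],[0.002,0.315,0.199,0,0,0,-1],[0.002,0.315,0.199,0,0,0,-1]]'
python3 -c "
from h import *
go(.003,-.130,.067)"
```

```text
time: 19.32
eef_pos: [0.6112, -0.2038, 0.068]
tcp_rot: [0.998, 0.065, -0.0, -0.0]
contact_force: [0.5, -0.4, 1.0]
opening: -0.001
finger_force: 0.0
t 19.32 press xy z now [ 0.0034 -0.3463  0.068 ] F [ 0.5 -0.4  1. ] units [ 2.000e-04 -5.408e-01  2.800e-03] turn [-0.0001  0.0001  0.0008]
```

```bash
python3 -m handwheel '[[0,-0.0175,0.002,0,0,0,-1],[0,-0.035,0.002,0,0,0,-1],[0,-0.05,0.002,0,0,0,-1],[0,-0.065,0.002,0,0,0,-1],[0,-0.08,0.002,0,0,0,-1],[0,-0.095,0.002,0,0,0,-1],[0,-0.11,0.002,0,0,0,-1],[0,-0.125,0.002,0,0,0,-1],[0,-0.14,0.002,0,0,0,-1],[0,-0.155,0.002,0,0,0,-1],[0,-0.17,0.002,0,0,0,-1],[0,-0.185,0.002,0,0,0,-1]]'
python3 -m handwheel '[[0,-0.015,0,0,0,0,-1],[0,-0.03,0,0,0,0,-1],[0,-0.045,0,0,0,0,-1],[0,-0.06,0,0,0,0,-1],[0,-0.075,0,0,0,0,-1],[0,-0.09,0,0,0,0,-1],[0,-0.105,0,0,0,0,-1],[0,-0.12,0,0,0,0,-1],[0,-0.135,0,0,0,0,-1],[0,-0.15,0,0,0,0,-1],[0,-0.165,0,0,0,0,-1],[0,-0.18,0,0,0,0,-1]]'
python3 -c "
from h import *
go(.003,-.1107,.067)"
```

```text
time: 20.82
eef_pos: [0.6015, -0.1313, 0.0671]
tcp_rot: [0.998, 0.064, 0.0, -0.0]
contact_force: [1.0, -0.8, 0.5]
opening: -0.001
finger_force: 0.6
time: 22.32
eef_pos: [0.5923, -0.06, 0.0671]
tcp_rot: [0.998, 0.064, -0.0, -0.0]
contact_force: [-0.5, -2.1, 0.1]
opening: -0.001
finger_force: 0.6
t 22.32 press xy z now [ 0.0029 -0.2013  0.0671] F [-0.5 -2.1  0.1] units [ 0.0004 -0.2264  0.0003] turn [-0.      0.      0.0003]
```

```bash
python3 -m handwheel '[[0,-0.0125,0,0,0,0,-1],[0,-0.025,0,0,0,0,-1],[0,-0.0375,0,0,0,0,-1],[0,-0.05,0,0,0,0,-1],[0,-0.0625,0,0,0,0,-1],[0,-0.075,0,0,0,0,-1],[0,-0.0875,0,0,0,0,-1],[0,-0.1,0,0,0,0,-1],[0,-0.1125,0,0,0,0,-1],[0,-0.125,0,0,0,0,-1],[0,-0.1375,0,0,0,0,-1]]'
python3 -m handwheel '[[0,-0.0125,0,0,0,0,-1],[0,-0.025,0,0,0,0,-1],[0,-0.0375,0,0,0,0,-1],[0,-0.05,0,0,0,0,-1],[0,-0.0575,0,0,0,0,-1],[0,-0.065,0,0,0,0,-1],[0,-0.0725,0,0,0,0,-1],[0,-0.08,0,0,0,0,-1],[0,-0.085,0,0,0,0,-1],[0,-0.089,0,0,0,0,-1],[0,-0.089,0,0,0,0,-1]]'
python3 - <<'E'
from h import *
go(.003,-.111,.067)
im=eyes.read_camera("wrist");np.save("w11.npy",im)
for n in("w8","w11"):
    g=cv2.cvtColor(np.load(n+".npy"),cv2.COLOR_RGB2GRAY);print(g[265,165:260:2],g[215:300:2,210])
E
```

```text
time: 23.7
eef_pos: [0.5853, -0.0055, 0.0671]
tcp_rot: [0.998, 0.064, 0.0, 0.0]
contact_force: [0.4, -1.8, 0.8]
opening: 0.0
finger_force: 0.6
time: 25.08
eef_pos: [0.5807, 0.0297, 0.0671]
tcp_rot: [0.998, 0.064, -0.0, -0.0]
contact_force: [0.2, 0.1, 0.5]
opening: 0.004
finger_force: 0.0
t 25.07 press xy z now [ 0.0029 -0.1108  0.0671] F [0.2 0.1 0.5] units [0.0003 0.0004 0.0003] turn [-0.0001  0.      0.0003]
[229 227 188  81  63  64  64  61  54 143 192 127 120 118 117 115 116 115
 118 117 117 119 118 117 118 119 118 119 118 118 122 122 123 121 122 124
 126 123 126 126 126 127 124 100  52  32  30  36] [156 158 158 157 155 151 157 155 130  86  71  75  70  95 116 120 121 121
 123 120 120 118 115 118 116 120 118 117 118 119 119 120 122 123 122 118
 119 116 114 103  53  32  29]
[231 229 181  75  63  60  64  57  58 158 188 121 113 115 116 114 119 116
 120 121 118 121 119 120 122 124 118 116 115 118 119 122 120 122 123 123
 123 123 124 122 119 125 126 101  53  36  36  30] [156 153 158 159 155 156 157 139 109  73  67  72  78 104 119 116 117 117
 119 118 118 118 114 117 122 121 117 120 119 117 119 119 118 118 118 117
 117 117 117 106  51  30  32]
```

The image now matches the first seated blank almost exactly. I'll confirm with the same height touch, then clear the arm.

```bash
python3 -m handwheel '[[0,0.04,0,0,0,0,-1],[0,0.04,-0.04,0,0,0,-1],[0,0.04,-0.07,0,0,0,-1],[0,-0.0625,-0.07,0,0,0,-1],[0,-0.0625,-0.07,0,0,0,-1],[0,-0.0625,-0.04,0,0,0,-1],[0,-0.0625,-0.03,0,0,0,-1],[0,-0.0625,-0.024,0,0,0,-1],[0,-0.0625,-0.019,0,0,0,-1],[0,-0.0625,-0.019,0,0,0,-1]]'
python3 -m handwheel '[[0,0,0.003,0,0,0,-1],[0,0,0.006,0,0,0,-1],[0,0,0.008,0,0,0,-1],[0,0,0.008,0,0,0,-1]]'
python3 -m handwheel '[[0,0,-0.08,0,0,0,-1],[0,0,-0.2,0,0,0,-1],[0,0.15,-0.2,0,0,0,-1],[0,0.3,-0.2,0,0,0,-1],[0,0.45,-0.2,0,0,0,-1],[-0.1,0.6,-0.2,0,0,0,-1],[-0.2,0.75,-0.2,0,0,0,-1],[-0.2,0.9,-0.2,0,0,0,-1],[-0.2,0.9,-0.2,0,0,0,-1],[-0.2,0.9,-0.2,0,0,0,-1]]'
python3 - <<'E'
from h import *
t=eyes.read_camera("top");np.save("t4.npy",t);p=eyes.camera_params("top")
g=cv2.resize(cv2.cvtColor(t,cv2.COLOR_RGB2GRAY),None,fx=4,fy=4,interpolation=2)
# posts: dark blobs predicted at angles for a turn of 60 deg
a0=np.load("top0.npy")
for n,im in(("0",a0),("end",t)):
    m=(cv2.cvtColor(im,cv2.COLOR_RGB2GRAY)<60).astype(np.uint8);m[:,:150]=0;m[:,215:]=0;m[:165]=0;m[230:]=0
    k=cv2.connectedComponentsWithStats(m);print(n,[(np.round(toP(ray(p,c,.095)),0).tolist(),int(s[4])) for c,s in zip(k[3][1:],k[2][1:]) if s[4]>8])
E
```

```text
time: 26.38
eef_pos: [0.5776, 0.0541, 0.0745]
tcp_rot: [0.998, 0.064, -0.0, -0.0]
contact_force: [-0.5, 0.3, 0.2]
opening: 0.003
finger_force: 0.0
time: 26.88
eef_pos: [0.5781, 0.0544, 0.0722]
tcp_rot: [0.998, 0.064, 0.001, 0.0]
contact_force: [-0.8, -0.7, 3.7]
opening: 0.003
finger_force: 1.7
time: 28.12
eef_pos: [0.544, -0.3134, 0.151]
tcp_rot: [0.998, 0.063, -0.0, -0.0]
contact_force: [-0.0, 0.4, -0.5]
opening: 0.001
finger_force: 0.0
0 [([48.0, 1.0], 15), ([-23.0, -40.0], 19), ([-24.0, 42.0], 23)]
end [([24.0, -40.0], 14), ([23.0, 42.0], 16), ([-48.0, 0.0], 20)]
```

The second blank is seated at the same height, and the posts have turned exactly one station (60°). The arm is clear, so I'm handing in.

```bash
python3 -c "
from plant import ctrl
print(ctrl.sign_off())"
```

```text
the job is handed in; nothing more can be done
None
```

Both blanks are home in their nests, the dial is one station on anticlockwise, the arm is clear, and the job was handed in at about 28 s; no verdict was returned.

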